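Fit the turntable bridge and hold it home

ROBOT

A 6-joint arm with a two-finger parallel gripper is mounted at the origin on the work surface. World frame = base frame: x ahead of the robot, y to its left, z up, the work surface at z = 0. Lengths are in m, angles in rad, forces in N, time in s.
With the tool pointing down it reaches from about 0.275 to 0.75 m from the base axis. Payload 10.2 kg.
Tool frame: the origin (TCP) lies at the very end of the fingers, on their centre line; the grasp point (between the pads) lies 19 mm behind it; z points along the fingers, y is the line along which they close (so a half turn about z gives the same grasp; the last joint's range is limited). The gripper opens to 85 mm and grips with 20 to 120 N. Pads are 22 mm wide; open, the fingers measure 114 mm over their backs; the gripper's body (76 mm by 85 mm) begins 54 mm behind the grasp point. The pads swing forward as they close: fully open they stand 13 mm farther back than shut.
Start: joints at [1.124, 0.313, 1.498, -0, 1.331, -0.223], TCP at [0.117, 0.512, 0.231] pointing down, gripper open.
Joint ranges: [-2.94, 2.94], [-0.97, 2.17], [0.19, 2.56], [-1.23, 4.37], [0.02, 3.11], [-2.88, 2.88]. Speed limits (rad/s): [2.39, 2.39, 3.01, 3.14, 3.14, 3.14].

INTERFACE

Orientations are given as a rotation vector (axis times angle).
In Python, from station import env gives the robot as it stands. The module is installed in compiled form; this text tells all that it offers.
- The arm moves only by the tool step_arm, never from a script. Its argument "commands" is a list that holds one entry, the list of rows, each a list of 4 numbers: the shift along the world's x, y, z in m, then the turn about the world's z in degrees. In form: [[[tx, ty, tz, spin], ...]]. A call has 1 to 20 rows; each row shifts and turns the commanded pose from where the row before left it; what a row does not reach is not made up. A row lasts 1/12 s, in which the tool goes at most 41.7 mm and 7.16 degrees, less where a joint would pass 70% of its speed; a pose out of reach is approached as far as the arm can. A call is refused whole if a number of a shift passes 0.0417 or a number of a turn 7.16, either way. A call with a gripper value outside its range is refused whole. "grip" is the closure, from -1 (fully open) to 1 (shut), set as the call begins (left out, the last holds). The fingers move at their own pace and stop on an object; "newtons" is the grip in N (left out, the last holds). Time passes only in rows, so rows that do not move let the fingers close. It gives the time, the measured TCP pose, the force, the opening and the grip force at its end, in the units of the state.
- env.sense(): the state, without advancing time (a new reading comes with each control period).
- env.get_image(name): name is "scene" or "top" or "wrist"; returns (picture, depth): 400x640x3 uint8, red, green, blue; 400x640 float32, m along the optical axis (not along the pixel's ray), 0 where there is no reading.
- env.calibration(name): a dict with "fx", "fy", "cx", "cy" (pixels), "rvec" (rotation vector, rad) and "tvec" (3), from world to camera coordinates, as OpenCV has them. Camera axes: x right, y down, z forward; pixel columns grow to the right and rows downward; lengths in m; the calibration is good to about 2 mm. A picture is of the moment at which its call begins: read the wrist's pose just before it. calibration takes no time and is no camera call; for the wrist camera it gives the pose at the moment of the call.
- env.sign_off(): hands the job in; it is judged then, once.
The state is a dict: "time_s": time; "qpos": joint angles; "qvel": joint speeds; "tau": joint torques, N m; "eef_pos": TCP position; "tcp_rot": TCP orientation; "contact_force": force on the tool from outside, world axes, zero at the start; "ft_torque": the same for the moment, N m; "finger_gap": opening from 0.0 (shut) to 1.0 (fully open); "gripper_force": force on a finger pad.
Only numpy, scipy, OpenCV 4.12 (cv2) and the standard library are available. Lean on these libraries where they do the work, as an engineer would, in place of code of your own. Each camera call takes 0.05 s, during which the arm holds its last target. There are 200 camera calls.

TASK

Lift the model turntable's bridge out of its wooden cradle and fit its keyed pivot shaft into the brass drive hub in the pit of the turntable board, turning the bridge until the key slips into the hub's keyway. Push it fully home against the sprung contact ring and finish while still gripping the bridge and holding it down there, level, so that the set screw can be tightened from below; do not put it down or let go. Leave the locomotive, the little building, the screwdriver and the tin where they are.

Things in the scene. Friction and masses are not known exactly. Their poses are not given: they have to be found in the camera images.
- bridge: Turntable bridge, loose, 228 mm long, 46 mm wide over two dark steel girders, rail tops at z 26 mm. A small cab is over one edge at one end (x 86, y 28, top z 53 mm). 0.24-0.38 kg. Origin: on the pivot axis, level with the girder undersides, 55 mm above the table at first; z up, x along it to the cab end. Grip the girder sides (y +-23, z 0 to 19 mm) mid-length from above.
- shaft_tip (a point): Lower end of the bridge's steel pivot shaft, on its axis, at z = -32 mm of the bridge (axes as the bridge). The shaft is 16 mm in diameter; its lowest 4 mm taper to 10 mm. The lowest 12 mm have no key, so they enter the bore at any angle.
- key_foot (a point): Lower end of the key, at its outer edge (x = 11, y = 0, z = -20 mm of the bridge). The key is 6 mm wide, stands 3 mm proud of the shaft on its cab (+x) side and runs from here up to the bridge's underside. If it is not over the keyway it stands on the hub's top face, the bridge then 20 mm short of home.
- hub_mouth (a point): Centre of the top face of the brass drive hub in mid-pit: 32 mm across, 40 mm above the table, locked. Bore 17.2 mm, 36 mm deep; keyway 7 mm wide, to 12 mm from the axis, full depth, on this point's +x side, where a flat metal flag lies on the pit floor to 62 mm out; z up. Fully home, the bridge's origin is at this point and its x axis along this x axis (one way round only).
- contact_ring (a joint): Copper ring around the hub (44 mm outside, 35 inside), sprung upwards: how far it is pressed down, m. At 0 its top is 5 mm above the hub's top face, so the bridge's underside meets it 5 mm short of home and presses it to 0.005 at home. Pushes up 5 N at 0, 9 N at 0.005, more than the bridge's weight: let go, the bridge stands 5 mm proud.
- module: Turntable board, fixed: plywood, brown top, 62 mm high, round pit 244 mm across, pit floor 30 mm above the table. Origin: table level under the pit's centre; board from x -160 to 250, y -160 to 160 mm. Its track rails (tops at 66 mm) leave the pit at 0.50, -0.08 and pi rad; the bridge's rails are level with them when home. It stands left or right of the middle, the cradle on the other side.
- cradle: Wooden cradle, fixed, foot 200 x 90 mm. Two cross blocks at x = +-80 mm (20 mm thick, 74 mm wide, tops 55 mm above the table) carry the bridge between cheeks 8 mm high, about 3 mm off the girders; free space between the blocks. Origin: centre of its underside, x along the bridge in it.
- locomotive: Small black steam locomotive (96 x 32 x 50 mm) standing on the board's slanting approach track; origin at rail level under its middle, x forward. To be left alone.
- building: Small brick model building (55 x 49 x 79 mm) on the board beside the tracks; origin under its middle. To be left alone.
- screwdriver: Screwdriver with yellow handle, 160 mm long, 26 mm thick, lying on the table beside the cradle; origin under its middle, x towards the tip. To be left alone.
- tin: Round flat metal tin, 62 mm across, 18 mm high, on the table near the cradle's robot end; origin under its middle. To be left alone.
Mind the look-alikes: they are no part of the job. Leave any turquoise look-alike of the part that bears hub_mouth alone.

How it is judged:
By the outcome, as a careful person would: the job done as asked, in the order asked, and still so for the second after the job is handed in, while the arm keeps its last pose, push and grip.
It also fails if it takes over 45 s, if anything falls off the work surface, if the arm or the gripper's body presses on something with over 40 N, if the wrist force passes 120 N, or if a joint passes its speed limit or range.

## Working session

There is one attempt and no reset: what is moved stays moved. The work goes in short steps, Python scripts to look and compute and a tool call to move; the robot and the scene stay as the last step left them, time stands still between calls to the robot, and variables do not carry over. Pictures are saved under pics/ and viewed, at most 10 in all, crops included, and the job is handed in when it is done.

Besides the shell and the picture viewer there is one more tool, called after "Request:" as a command line: name --argument value ..., lists and objects as JSON in quotes. step_arm: Moves the arm, as the interface text tells. Its arguments: {"type":"object","properties":{"commands":{"type":"array"},"grip":{"type":"number"},"newtons":{"type":"number"}},"required":["commands"]}

```bash
mkdir -p pics
cat > h.py <<'E'
import numpy as np, cv2
from station import env
def grab(n):
    c=env.calibration(n); im,d=env.get_image(n)
    K=np.array([[c['fx'],0,c['cx']],[0,c['fy'],c['cy']],[0,0,1]]); R=cv2.Rodrigues(np.array(c['rvec'],float))[0]; t=np.array(c['tvec'],float)
    return dict(im=im,d=d,K=K,R=R,t=t)
def plane(g,uv,z):
    uv=np.atleast_2d(uv).astype(float)
    r=(np.c_[uv,np.ones(len(uv))]@np.linalg.inv(g['K']).T)@g['R']; o=-g['R'].T@g['t']
    return o+r*((z-o[2])/r[:,2])[:,None]
def cloud(g):
    v,u=np.mgrid[:400,:640]; d=g['d']
    p=np.stack([(u-g['K'][0,2])/g['K'][0,0]*d,(v-g['K'][1,2])/g['K'][1,1]*d,d],-1)
    P=(p-g['t'])@g['R']; P[d==0]=np.nan; return P
def save(n,im): cv2.imwrite('pics/'+n,im[:,:,::-1])
def proj(g,P):
    q=(np.atleast_2d(P)@g['R'].T+g['t'])@g['K'].T; return q[:,:2]/q[:,2:]
E
python3 - <<'E'
from h import *
s=env.sense(); print(s)
for n in('top','scene'):
    g=grab(n); save(n+'0.png',g['im']); np.savez('pics/'+n+'0.npz',**g); print(n,-g['R'].T@g['t'])
E
```

```text
{'time_s': 0.0, 'qpos': array([ 1.12359814e+00,  3.13450803e-01,  1.49847444e+00, -7.43859929e-06,
        1.33102432e+00, -2.23423461e-01]), 'qvel': array([ 2.93843403e-04, -3.09527771e-04,  9.03854335e-04, -5.85563660e-05,
        6.39422120e-04, -7.96842844e-04]), 'tau': array([-7.61497608e-05, -4.12244332e+01, -2.59760177e+01, -5.67476161e-05,
        3.74759300e-03, -3.20469360e-05]), 'eef_pos': array([0.11640633, 0.51164755, 0.23072062]), 'tcp_rot': array([-3.50719650e-01, -3.12151143e+00,  2.01617406e-03]), 'contact_force': array([ 0.24406521,  0.27225662, -0.06981975]), 'ft_torque': array([-0.06860269,  0.0234919 , -0.00482496]), 'gripper_force': 0.0, 'finger_gap': 0.9993978365366577}
top [0.32552224 0.062139   1.11941427]
scene [0.91683808 0.72863242 0.786512  ]
```

View pics/top0.png

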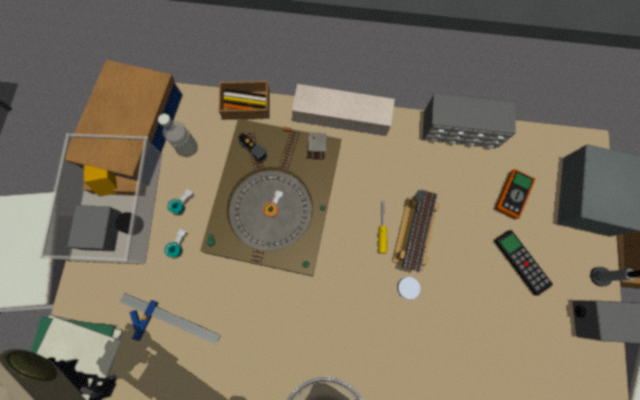

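View pics/scene0.png

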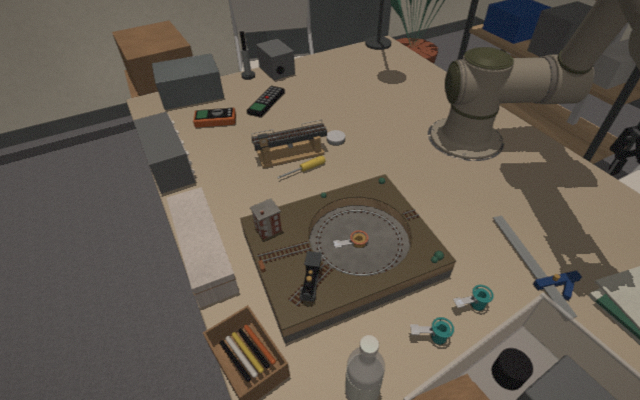

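The top view shows the bridge in its cradle at (418,232) and the brass hub at (271,210), with its flag pointing up-right to (278,196). Two turquoise look-alike hubs are at (176,206) and (174,249). The screwdriver is at (383,240) and the tin at (409,288). I choose the brass hub in the pit and will check it, and the bridge, in one close crop.

Run:
```python
from h import *
T=dict(np.load('pics/top0.npz')); P=cloud(T)
for n,uv,z in(('hub',(271,210),.045),('flagtip',(280,193),.03),('bridge',(418,232),.08),('br_a',(428,193),.08),('br_b',(410,270),.08),('tin',(409,288),.018),('driver',(383,240),.026),('loco',(252,147),.11),('bldg',(317,145),.14)):
    print(n,plane(T,uv,z)[0].round(4),P[uv[1],uv[0]].round(4))
# bridge: points higher than .07 in region
m=(P[...,2]>.066)&(P[...,2]<.13); m[:,:385]=0; m[:,445:]=0;m[:185]=0;m[280:]=0
q=P[m]; print(m.sum(), q.mean(0), cv2.minAreaRect((q[:,:2]*1000).astype(np.float32)), np.percentile(q[:,2],[5,50,95]))
h=q[q[:,2]>.095]; print('high',len(h),h.mean(0),h.max(0))
S=dict(np.load('pics/scene0.npz'))
a=cv2.resize(T['im'][160:300,200:450],(800,448),interpolation=3)
b=cv2.resize(T['im'][190:275,225:315][:, :],(1,1))
save('crop1.png',a)
```

```text
hub [0.5506 0.2197 0.045 ] [0.559  0.2256 0.0049]
flagtip [0.6079 0.2031 0.03  ] [0.6061 0.2022 0.037 ]
bridge [ 0.5307 -0.1963  0.08  ] [ 0.532  -0.198   0.0732]
br_a [ 0.6454 -0.2184  0.08  ] [ 0.6454 -0.2184  0.08  ]
br_b [ 0.425  -0.1806  0.08  ] [ 0.4331 -0.2005 -0.0053]
tin [ 0.3807 -0.1953  0.018 ] [ 0.3807 -0.1952  0.0183]
driver [ 0.5059 -0.1109  0.026 ] [ 0.5062 -0.1113  0.0239]
loco [0.7112 0.2909 0.11  ] [0.7143 0.2927 0.1019]
bldg [0.7272 0.1076 0.14  ] [0.7302 0.1079 0.1326]
1482 [ 0.53976599 -0.20164972  0.07710858] ((541.6117553710938, -196.1509246826172), (62.337215423583984, 228.58778381347656), 80.68169403076172) [0.07074577 0.0752792  0.09528933]
high 75 [ 0.62934038 -0.18936772  0.10594718] [ 0.64330356 -0.17850422  0.1099984 ]
```

View pics/crop1.png

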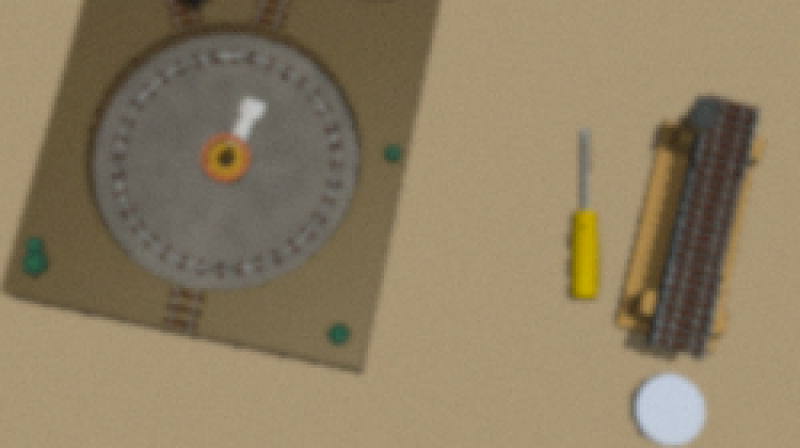

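The crop shows the hub ring at about (225,157), its white flag to (255,105), and the bridge from (715,100) to (675,350), with the cab at its far-left end (705,112). So the cab is at the far end, and the brass hub is the right choice. Next I'll check where the wrist camera looks, so I can place it.

Run:
```python
from h import *
c=env.calibration('wrist'); R=cv2.Rodrigues(np.array(c['rvec'],float))[0]; t=np.array(c['tvec'])
s=env.sense(); T=cv2.Rodrigues(s['tcp_rot'])[0]
print('cam in tcp',T.T@(-R.T@t-s['eef_pos']),'axis in tcp',T.T@R[2],'world',R[2],R[0], c['fx'])
```

```text
cam in tcp [ 0.07228377  0.00031504 -0.14285507] axis in tcp [-2.89475878e-01 -6.82660500e-04  9.57185066e-01] world [ 0.28157802 -0.06594854 -0.95726935] [ 0.22344625  0.97471521 -0.00142435] 283.38885232147766
```

Request:
step_arm --commands '[[[0.036,-0.024,0.0,0],[0.036,-0.024,0.0,0],[0.036,-0.024,0.0,0],[0.036,-0.024,0.0,0],[0.036,-0.024,0.0,0],[0.036,-0.024,0,0],[0.036,-0.024,0,0],[0.036,-0.024,0,0],[0.036,-0.024,0,0],[0.036,-0.024,0,0],[0,0,0,0],[0,0,0,0],[0,0,0,0]]]'

```text
time_s: 1.18
eef_pos: [0.4628, 0.2809, 0.2309]
tcp_rot: [-0.351, -3.121, 0.0]
contact_force: [0.5, 1.1, 0.1]
finger_gap: 1.002
gripper_force: 0.0
```

Run:
```python
from h import *
g=grab('wrist'); save('w1.png',g['im']); np.savez('pics/w1.npz',**g)
print(proj(g,[[.5506,.2197,.04],[.608,.203,.03]]))
```

```text
[[287.32348022 252.09755301]
 [286.94632347 287.4119255 ]]
```

View pics/w1.png

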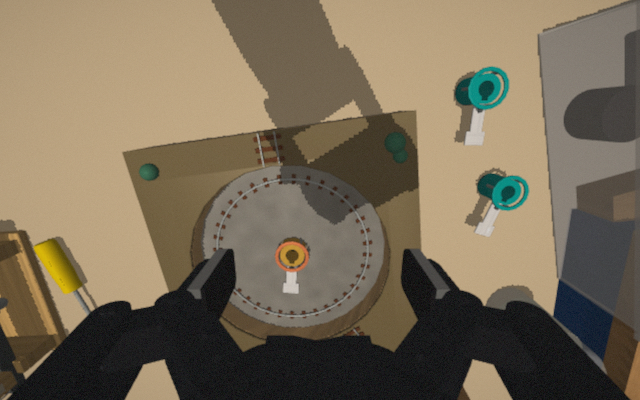

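Request:
step_arm --commands '[[[0.025,-0.03,0.0,0],[0.025,-0.03,0.0,0],[0,0,0,0],[0,0,0,0],[0,0,0,0]]]'

```text
time_s: 1.65
eef_pos: [0.5124, 0.2217, 0.2314]
tcp_rot: [-0.349, -3.122, -0.0]
contact_force: [0.5, 0.2, -0.2]
finger_gap: 0.997
gripper_force: 0.0
```

The wrist view shows the hub's ring at (292,256) in the pit, its flag down to (291,290), and the turquoise hubs well aside at (487,90) and (510,192). Now for a second view and the measurement itself.

```bash
cat >> h.py <<'E'
def tri(gs,uvs):
    A=[];
    for g,(u,v) in zip(gs,uvs):
        M=g['K']@np.c_[g['R'],g['t']]; A+=[u*M[2]-M[0],v*M[2]-M[1]]
    X=np.linalg.svd(np.array(A))[2][-1]; return X[:3]/X[3]
def big(m,n=1):
    k,l,s,c=cv2.connectedComponentsWithStats(m.astype(np.uint8)); i=1+np.argmax(s[1:,4]); return l==i
def hub(g):
    P=cloud(g); hsv=cv2.cvtColor(g['im'],cv2.COLOR_RGB2HSV).astype(int)
    near=np.hypot(P[...,0]-.5506,P[...,1]-.2197)<.09
    gr=plane(g,np.indices((400,640))[::-1].reshape(2,-1).T,.04).reshape(400,640,3)
    near=np.hypot(gr[...,0]-.5506,gr[...,1]-.2197)<.075
    org=big(near&(hsv[...,0]<28)&(hsv[...,1]>140)&(hsv[...,2]>90))
    c=max(cv2.findContours(org.astype(np.uint8),0,1)[0],key=cv2.contourArea)
    c=cv2.convexHull(c); e=cv2.fitEllipse(c)
    fl=big(near&(hsv[...,1]<50)&(hsv[...,2]>170)&(P[...,2]<.045))
    return e,org,fl
E
python3 - <<'E'
from h import *
a=dict(np.load('pics/w1.npz')); b=grab('wrist'); save('w2.png',b['im']); np.savez('pics/w2.npz',**b)
es=[]
for g in(a,b):
    e,o,fl=hub(g); es.append(e); P=cloud(g)
    pc=plane(g,[e[0]],.045)[0]; v,u=np.nonzero(fl); q=plane(g,np.c_[u,v],.031)
    rp=P[o]; print('ring',e,pc,'depth z',np.nanpercentile(rp[:,2],[10,50,90]))
    d=q[:,:2]-pc[:2]; r=np.hypot(*d.T); far=r.max()
    l=cv2.fitLine(d.astype(np.float32),cv2.DIST_L2,0,.01,.01).ravel()
    print('flag n',len(r),'r',r.min(),far,'ang centroid',np.degrees(np.arctan2(*d.mean(0)[::-1])),'line',np.degrees(np.arctan2(l[1],l[0])))
    hull=cv2.convexHull(np.argwhere(o)[:,::-1].astype(np.int32)).reshape(-1,2); w=plane(g,hull,.045)[:,:2]
    print('outer circ',cv2.minEnclosingCircle((w*1000).astype(np.float32)))
print('tri',tri([a,b],[es[0][0],es[1][0]]))
save('crop2.png',cv2.resize(b['im'][130:330,180:460],(800,571),interpolation=3))
E
```

```text
ring ((291.54498291015625, 255.76580810546875), (30.65428352355957, 32.895389556884766), 97.13630676269531) [0.55450351 0.22483528 0.045     ] depth z [0.03869556 0.04147472 0.04602922]
flag n 245 r 0.03209289315987368 0.06544809535939977 ang centroid -17.555585125623043 line -19.60428
outer circ ((554.7078247070312, 224.84539794921875), 21.958240509033203)
ring ((327.8394470214844, 210.2472686767578), (34.0810546875, 34.24946975708008), 39.18233108520508) [0.55435522 0.22463507 0.045     ] depth z [0.0257285  0.04114406 0.04590121]
flag n 327 r 0.029382424707792648 0.06524026047635187 ang centroid -16.905891349739765 line -18.315489
outer circ ((554.4251708984375, 224.58387756347656), 22.15315055847168)
tri [0.55456296 0.22469482 0.0446757 ]
```

View pics/crop2.png

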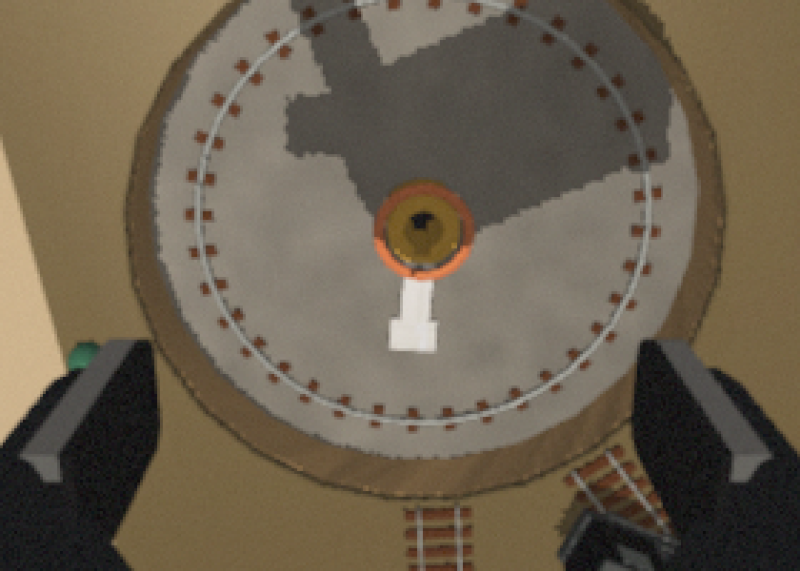

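The crop shows the ring centred at (422,230), with the keyway notch toward the flag end at (412,335). The hub is at (0.5545, 0.2248), ring top triangulated at 44.7 mm (must be 45), keyway at about -17.5°. Next, over the bridge.

Request:
step_arm --commands '[[[0,-0.035,0,0.5],[0,-0.035,0,0.5],[0,-0.035,0,0.5],[0,-0.035,0,0.5],[0,-0.035,0,0.5],[0,-0.035,0,0.5],[0,-0.035,0,0.5],[0,-0.035,0,0],[0,-0.035,0,0],[0,-0.035,0,0],[0,-0.035,0,0],[0,0,0,0],[0,0,0,0],[0,0,0,0]]]'

```text
time_s: 2.87
eef_pos: [0.5133, -0.1628, 0.2314]
tcp_rot: [-0.253, -3.131, -0.001]
contact_force: [0.0, 0.5, -0.2]
finger_gap: 1.0
gripper_force: 0.0
```

Run:
```python
from h import *
g=grab('wrist'); save('w3.png',g['im']); np.savez('pics/w3.npz',**g)
P=cloud(g)
m=(P[...,2]>.072)&(P[...,2]<.086); m&=(np.abs(P[...,1]+.2)<.08)&(np.abs(P[...,0]-.54)<.15)
q=P[m]; print(m.sum(),cv2.minAreaRect((q[:,:2]*1000).astype(np.float32)),np.percentile(q[:,2],[5,50,95]))
```

```text
7886 ((543.37646484375, -196.18264770507812), (59.654537200927734, 227.46827697753906), 81.16654205322266) [0.07412203 0.07681477 0.08120985]
```

View pics/w3.png

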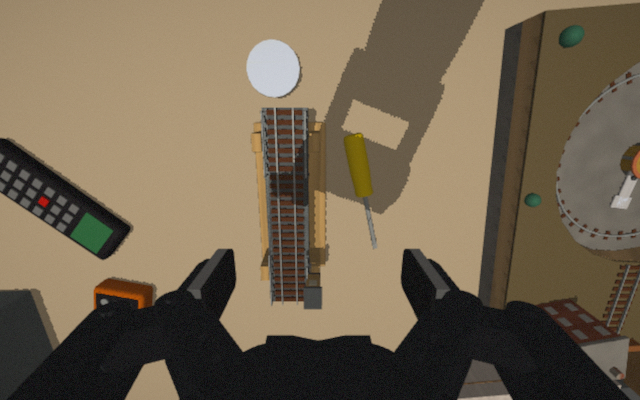

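Request:
step_arm --commands '[[[0.03,-0.02,0.0,0],[0,0,0,0],[0,0,0,0],[0,0,0,0]]]'

```text
time_s: 3.25
eef_pos: [0.5433, -0.1829, 0.2314]
tcp_rot: [-0.253, -3.131, -0.0]
contact_force: [0.2, -0.8, -0.1]
finger_gap: 1.001
gripper_force: 0.0
```

The view shows the bridge from (287,108) at the robot end to (293,303), with the cab at (313,297). The screwdriver is on its right at (360,180) and the tin at (273,68). I'll measure the bridge from both wrist views.

```bash
cat >> h.py <<'E'
def fitb(P,ang=-9.0,c=(.54,-.2)):
    for _ in range(4):
        a=np.radians(ang); ex=np.array([np.cos(a),np.sin(a)]); ey=np.array([-ex[1],ex[0]])
        d=P[...,:2]-np.array(c); s=d@ex; w=d@ey; m=(P[...,2]>.070)&(P[...,2]<.086)&(abs(s)<.13)&(abs(w)<.027)
        xs=np.arange(-.09,.05,.005); mid=[];wid=[]
        for x in xs:
            k=m&(abs(s-x)<.003)
            if k.sum()<20: mid.append(np.nan);wid.append(np.nan);continue
            lo,hi=np.percentile(w[k],[2,98]); mid.append((lo+hi)/2); wid.append(hi-lo)
        mid=np.array(mid); ok=~np.isnan(mid); ok&=abs(mid-np.nanmedian(mid))<.004
        pf=np.polyfit(xs[ok],mid[ok],1)
        lo,hi=np.percentile(s[m&(abs(w)<.012)],[.2,99.8])
        sx=(lo+hi)/2; c=np.array(c)+ex*sx+ey*np.polyval(pf,sx); ang+=np.degrees(pf[0])
    return c,ang,np.nanmedian(wid),hi-lo
E
python3 - <<'E'
from h import *
a=dict(np.load('pics/w3.npz')); b=grab('wrist'); save('w4.png',b['im']); np.savez('pics/w4.npz',**b)
uv=[]
for g in(a,b):
    P=cloud(g); print(fitb(P))
    # colour: dark/brown deck vs wood: use pixel mask near axis, near-end edge centroid
    hsv=cv2.cvtColor(g['im'],cv2.COLOR_RGB2HSV).astype(int); gr=plane(g,np.indices((400,640))[::-1].reshape(2,-1).T,.08).reshape(400,640,3)
    near=(abs(gr[...,0]-.54)<.13)&(abs(gr[...,1]+.2)<.06)
    m=big(near&((hsv[...,2]<115)|(hsv[...,1]<50))&(np.abs(P[...,2]-.077)<.007))
    v,u=np.nonzero(m); t=v<v.min()+3; uv.append([(u[t].min()+u[t].max())/2,v.min()])
    print(uv[-1])
X=tri([a,b],uv); print('near end mid',X, plane(a,uv[0],.077),plane(b,uv[1],.077))
P=cloud(b); k=(P[...,2]>.1)&(abs(P[...,1]+.19)<.05)&(abs(P[...,0]-.62)<.05); print('cab',np.nanmean(P[k],0),np.nanmedian(P[k],0))
E
```

```text
(array([ 0.54131372, -0.20161939]), np.float64(-9.550180227315524), np.float64(0.04434302525208409), np.float64(0.22469714387000422))
[np.float64(284.5), np.int64(108)]
(array([ 0.54220063, -0.20183281]), np.float64(-9.768635562908266), np.float64(0.044034664037033974), np.float64(0.2258036068621203))
[np.float64(298.5), np.int64(71)]
near end mid [ 0.43064254 -0.18260885  0.0842769 ] [[ 0.43055152 -0.18305554  0.077     ]] [[ 0.42941589 -0.1832472   0.077     ]]
cab [ 0.63102091 -0.18764304  0.10795211] [ 0.63072838 -0.18770537  0.10801065]
```

Bridge origin is (0.542, -0.2018) at -9.65°, width 44-46 mm and length 225-228 mm as they must be, and the cab position agrees. I'll grip with the TCP 5 mm below the girder undersides, which keeps the tips clear of the pit floor at home.

Request:
step_arm --commands '[[[-0.001,-0.019,0,-0.4],[0,0,-0.03,0],[0,0,-0.03,0],[0,0,-0.03,0],[0,0,-0.03,0],[0,0,-0.025,0],[0,0,-0.02,0],[0,0,-0.0164,0],[0,0,0,0],[0,0,0,0],[0,0,0,0]]]' --grip -1

```text
time_s: 4.22
eef_pos: [0.5428, -0.2032, 0.0515]
tcp_rot: [0.265, 3.128, -0.002]
contact_force: [0.7, 0.2, -0.2]
finger_gap: 0.998
gripper_force: 0.0
```

Request:
step_arm --commands '[[[0,0,0,0],[0,0,0,0],[0,0,0,0],[0,0,0,0],[0,0,0,0],[0,0,0,0],[0,0,0,0],[0,0,0,0],[0,0,0,0],[0,0,0,0],[0,0,0,0],[0,0,0,0]]]' --grip 1 --newtons 70

```text
time_s: 5.22
eef_pos: [0.5427, -0.2035, 0.0509]
tcp_rot: [0.266, 3.129, -0.001]
contact_force: [-0.8, 1.0, 5.7]
finger_gap: 0.522
gripper_force: 72.4
```

Gripped. Before lifting I'll re-measure the bridge where it sits, to get its offset from the TCP as the same camera sees it.

Run:
```python
from h import *
g=grab('wrist'); save('w5.png',g['im']); P=cloud(g)
d=P[...,:2]-[.542,-.2018]; a=np.radians(-9.7); ex=np.array([np.cos(a),np.sin(a)]); ey=np.array([-ex[1],ex[0]])
s=d@ex; w=d@ey; z=P[...,2]
for g2 in (dict(np.load('pics/w4.npz')),g):
    P=cloud(g2); d=P[...,:2]-[.542,-.2018]; s=d@ex; w=d@ey; z=P[...,2]
    m=(z>.07)&(z<.086)&(abs(w)<.035)&(s<-.04)&(s>-.14)
    out=[]
    for x in np.arange(-.11,-.04,.005):
        k=m&(abs(s-x)<.003)
        if k.sum()>20: out.append([x,*np.percentile(w[k],[2,98])])
    out=np.array(out); 
    if len(out): print('mid',np.median(out[:,1:].mean(1)),'slope deg',np.degrees(np.polyfit(out[:,0],out[:,1:].mean(1),1)[0]),'wid',np.median(out[:,2]-out[:,1]))
    print('near end',np.percentile(s[m&(abs(w)<.012)],[.2,1]))
s=env.sense(); print(s['contact_force'],s['ft_torque'])
```

```text
mid 0.00011129638216913693 slope deg 0.44821695618481583 wid 0.043849318233519806
near end [-0.11280732 -0.11258132]
mid -0.0014812973896652579 slope deg 0.15459115126978293 wid 0.04366309126440673
near end [-0.1100183  -0.10950802]
[-0.78026395  0.86560555  6.12505389] [0.08569751 0.15776569 0.04463841]
```

Request:
step_arm --commands '[[[0,0,0.005,0],[0,0,0.01,0],[0,0,0.02,0],[0,0,0.025,0],[0,0,0.03,0],[0,0,0.03,0],[0,0,0,0],[0,0,0,0],[0,0,0,0]]]'

```text
time_s: 6.02
eef_pos: [0.5417, -0.2029, 0.1691]
tcp_rot: [-0.266, -3.129, -0.001]
contact_force: [-1.0, -0.4, -2.2]
finger_gap: 0.521
gripper_force: 72.0
```

The bridge centred on the fingers (camera and TCP agree), and its origin lies about 1 mm behind the TCP along the bridge. Now over the hub, turning to about -17.5°.

Request:
step_arm --commands '[[[0.001,0.015,0,0],[0.001,0.03,0,-0.8],[0.001,0.033,0,-0.8],[0.001,0.033,0,-0.8],[0.001,0.033,0,-0.8],[0.001,0.033,0,-0.8],[0.001,0.033,0,-0.8],[0.001,0.033,0,-0.8],[0.001,0.033,0,-0.8],[0.001,0.033,0,-0.8],[0.001,0.033,0,-0.8],[0.001,0.033,0,-0.6],[0.001,0.033,0,0],[0.001,0.03,0,0],[0,0.019,0,0],[0,0,0,0],[0,0,0,0],[0,0,0,0]]]'

```text
time_s: 7.52
eef_pos: [0.5556, 0.2535, 0.1689]
tcp_rot: [-0.5, -3.1, 0.002]
contact_force: [-0.5, -0.2, -2.6]
finger_gap: 0.525
gripper_force: 72.1
```

Run:
```python
from h import *
s=env.sense(); R=cv2.Rodrigues(s['tcp_rot'])[0]; print(s['eef_pos'],np.degrees(np.arctan2(R[1,1],R[0,1])),R[2],s['contact_force'],s['ft_torque'])
g=grab('scene'); save('s2.png',cv2.resize(g['im'][130:280,250:470],(800,545),interpolation=3))
p=s['eef_pos']; print(((proj(g,[p+[0,0,.005],p+[0,0,.005-.032],[.5545,.2248,.045]]))-[250,130])*800/220)
```

```text
[0.55564812 0.2534533  0.16893265] 71.67606293954387 [ 0.00156501 -0.00124171 -0.999998  ] [-0.52024367 -0.18950184 -2.64783544] [-0.01757722  0.06006804 -0.00584964]
[[434.83988401 279.97273459]
 [430.93449266 316.77624011]
 [398.42667783 386.96312586]]
```

View pics/s2.png

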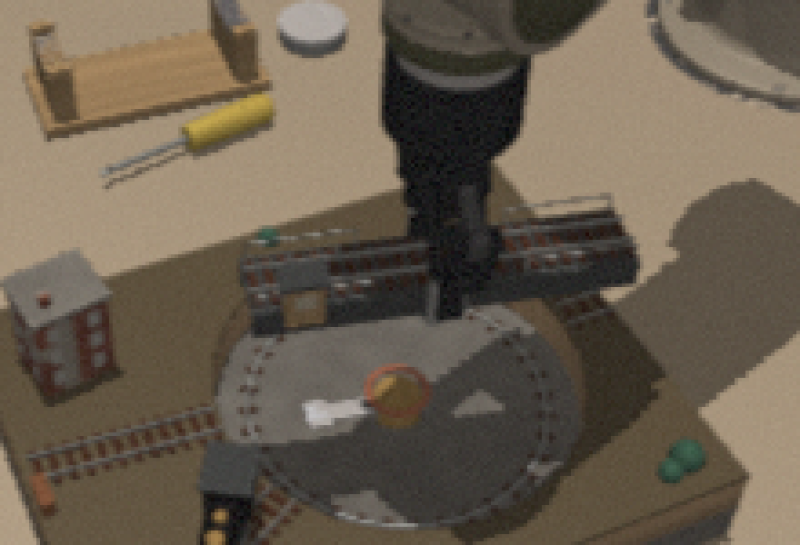

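The scene view shows the bridge held level at about (440,270), the cab toward the flag side, and the hub still at (398,390). I overshot by 29 mm in y, so I'll correct that and come down to just above the hub.

Request:
step_arm --commands '[[[0,-0.015,0,0.8],[0,-0.014,0,0],[0,0,0,0],[0,0,-0.02,0],[0,0,-0.025,0],[0,0,-0.025,0],[0,0,-0.015,0],[0,0,-0.008,0],[0,0,0,0],[0,0,0,0],[0,0,0,0]]]'

```text
time_s: 8.48
eef_pos: [0.557, 0.2248, 0.0783]
tcp_rot: [0.479, 3.103, 0.001]
contact_force: [0.4, 0.0, -2.0]
finger_gap: 0.519
gripper_force: 72.1
```

```bash
cat > st.py <<'E'
from h import *
s=env.sense(); R=cv2.Rodrigues(s['tcp_rot'])[0]; print(s['eef_pos'].round(5),np.degrees(np.arctan2(R[1,1],R[0,1])).round(2),R[2].round(4),s['contact_force'].round(2),s['ft_torque'].round(3))
E
python3 st.py
```

```text
[0.55699 0.22476 0.0783 ] 72.46 [-0.0021  0.0011 -1.    ] [ 0.38  0.01 -2.05] [-0.009  0.05   0.032]
```

Request:
step_arm --commands '[[[-0.0013,0,0,0],[0,0,-0.003,0],[0,0,-0.003,0],[0,0,-0.002,0],[0,0,-0.002,0],[0,0,-0.002,0],[0,0,-0.001,0],[0,0,0,0],[0,0,0,0]]]'

```text
time_s: 9.23
eef_pos: [0.5551, 0.2247, 0.064]
tcp_rot: [0.478, 3.104, 0.0]
contact_force: [1.5, -0.6, -2.2]
finger_gap: 0.519
gripper_force: 72.5
```

```bash
python3 st.py
```

```text
[0.55513 0.22474 0.06399] 72.48 [-5.e-04  1.e-04 -1.e+00] [ 1.51 -0.58 -2.21] [-0.09 -0.21 -0.03]
```

The tip is in the bore, with only small side forces. Going down toward the key height.

Request:
step_arm --commands '[[[0,0,-0.002,0],[0,0,-0.002,0],[0,0,-0.002,0],[0,0,0,0],[0,0,0,0]]]'

```text
time_s: 9.65
eef_pos: [0.5555, 0.2246, 0.0577]
tcp_rot: [0.479, 3.104, 0.0]
contact_force: [5.0, -2.1, -4.4]
finger_gap: 0.525
gripper_force: 72.3
```

```bash
python3 st.py
```

```text
[0.55545 0.22458 0.05773] 72.47 [-1.2e-03  3.0e-04 -1.0e+00] [ 5.01 -2.08 -4.39] [-0.409 -1.01   0.037]
```

Request:
step_arm --commands '[[[0.0008,-0.0004,0,0],[0,0,0,0],[0,0,0,0]]]'

```text
time_s: 9.9
eef_pos: [0.5556, 0.2244, 0.0576]
tcp_rot: [-0.478, -3.104, 0.0]
contact_force: [2.8, -0.7, -3.1]
finger_gap: 0.522
gripper_force: 72.3
```

```bash
python3 st.py
```

```text
[0.55557 0.22443 0.05764] 72.48 [ 5.e-04 -1.e-04 -1.e+00] [ 2.8  -0.71 -3.12] [-0.121 -0.543 -0.   ]
```

Request:
step_arm --commands '[[[0,0,-0.0015,0],[0,0,-0.0015,0],[0,0,0,0],[0,0,0,0]]]'

```text
time_s: 10.23
eef_pos: [0.5555, 0.2244, 0.0546]
tcp_rot: [-0.479, -3.104, 0.0]
contact_force: [2.6, -0.2, -3.6]
finger_gap: 0.525
gripper_force: 72.2
```

```bash
python3 st.py
```

```text
[0.55555 0.2244  0.0546 ] 72.47 [ 5.e-04 -2.e-04 -1.e+00] [ 2.62 -0.2  -3.57] [-0.082 -0.495 -0.02 ]
```

The TCP is already below the key-contact height with no push up, so the key seems to be in the keyway. I'll ease the side load and go on in small steps.

Request:
step_arm --commands '[[[0.0007,0,-0.001,0],[0,0,-0.002,0],[0,0,-0.002,0],[0,0,0,0],[0,0,0,0]]]'

```text
time_s: 10.65
eef_pos: [0.5561, 0.2244, 0.0496]
tcp_rot: [-0.478, -3.104, 0.0]
contact_force: [-0.6, 1.4, -2.2]
finger_gap: 0.524
gripper_force: 72.2
```

```bash
python3 st.py
```

```text
[0.55614 0.22442 0.04963] 72.48 [ 7.e-04 -3.e-04 -1.e+00] [-0.61  1.4  -2.16] [ 0.01   0.032 -0.046]
```

The key is 6 mm into the keyway with almost no side load or twist. On down to just above the ring.

Request:
step_arm --commands '[[[0,0.0002,-0.002,0],[0,0,-0.002,0],[0,0,-0.002,0],[0,0,-0.001,0],[0,0,0,0],[0,0,0,0]]]'

```text
time_s: 11.15
eef_pos: [0.5564, 0.2246, 0.0428]
tcp_rot: [-0.478, -3.105, 0.0]
contact_force: [0.2, -0.3, -1.8]
finger_gap: 0.523
gripper_force: 72.2
```

```bash
python3 st.py
```

```text
[0.5564  0.22458 0.04283] 72.48 [ 1.e-04 -1.e-04 -1.e+00] [ 0.21 -0.32 -1.8 ] [ 0.008  0.013 -0.037]
```

Request:
step_arm --commands '[[[0,0,-0.002,0],[0,0,-0.002,0],[0,0,-0.001,0],[0,0,0,0],[0,0,0,0]]]'

```text
time_s: 11.57
eef_pos: [0.5567, 0.2246, 0.0383]
tcp_rot: [0.478, 3.104, 0.0]
contact_force: [-0.8, -1.7, 3.1]
finger_gap: 0.522
gripper_force: 73.0
```

```bash
python3 st.py
```

```text
[0.55667 0.22458 0.03834] 72.48 [-7.e-04  2.e-04 -1.e+00] [-0.75 -1.72  3.05] [-0.311  0.238 -0.023]
```

The ring is engaged. Pressing on to the hub face.

Request:
step_arm --commands '[[[-0.0002,0,-0.001,0],[0,0,-0.001,0],[0,0,-0.0005,0],[0,0,0,0],[0,0,0,0]]]'

```text
time_s: 11.98
eef_pos: [0.5567, 0.2246, 0.036]
tcp_rot: [0.478, 3.104, 0.0]
contact_force: [-1.3, -1.7, 7.4]
finger_gap: 0.529
gripper_force: 73.4
```

```bash
python3 st.py
```

```text
[0.55667 0.22458 0.03597] 72.48 [-1.2e-03  5.0e-04 -1.0e+00] [-1.34 -1.73  7.4 ] [-0.333  0.266 -0.016]
```

Request:
step_arm --commands '[[[0,0,-0.0008,0],[0,0,0,0],[0,0,0,0]]]'

```text
time_s: 12.23
eef_pos: [0.5566, 0.2246, 0.0359]
tcp_rot: [0.478, 3.104, 0.0]
contact_force: [-3.2, -2.2, 14.6]
finger_gap: 0.522
gripper_force: 74.3
```

```bash
python3 st.py
```

```text
[0.55665 0.22458 0.03593] 72.49 [-1.3e-03  4.0e-04 -1.0e+00] [-3.18 -2.2  14.62] [-0.532  0.775  0.029]
```

It's at the hard stop: z stays at 35.9 mm, as predicted for home, while the force climbs to about 17 N net against the ring's 9 N. I'll ease the side force, then check height, level and heading by camera.

Request:
step_arm --commands '[[[-0.0004,-0.0002,-0.0003,0],[0,0,0,0],[0,0,0,0],[0,0,0,0]]]'

```text
time_s: 12.57
eef_pos: [0.5567, 0.2246, 0.0359]
tcp_rot: [0.478, 3.102, 0.001]
contact_force: [-2.9, -1.1, 14.1]
finger_gap: 0.524
gripper_force: 74.4
```

```bash
python3 st.py
python3 - <<'E'
from h import *
for n in('wrist','top'):
    g=grab(n); P=cloud(g); a=np.radians(-17.5); ex=np.array([np.cos(a),np.sin(a)]); ey=np.array([-ex[1],ex[0]])
    d=P[...,:2]-[.5545,.2248]; s=d@ex; w=d@ey; m=(abs(w)<.02)&(abs(s)<.112)&(P[...,2]>.052)&(P[...,2]<.075)
    A=np.c_[s[m],w[m],np.ones(m.sum())]; f=np.linalg.lstsq(A,P[m][:,2],rcond=None)[0]
    print(n,m.sum(),'pitch,roll deg',np.degrees(f[:2]),'z0',f[2]); 
    if n=='wrist': save('w6.png',g['im'])
    else: np.savez('pics/t1.npz',**g)
g=grab('scene'); save('s3.png',cv2.resize(g['im'][150:280,250:460],(800,495),interpolation=3))
E
```

```text
[0.5567  0.22457 0.03594] 72.49 [-0.0024  0.0012 -1.    ] [-2.88 -1.14 14.13] [-0.375  0.632 -0.032]
wrist 31917 pitch,roll deg [0.09566241 0.20670267] z0 0.061978139329108305
top 14 pitch,roll deg [17.20590583 23.84227575] z0 0.035562500194415946
```

View pics/s3.png

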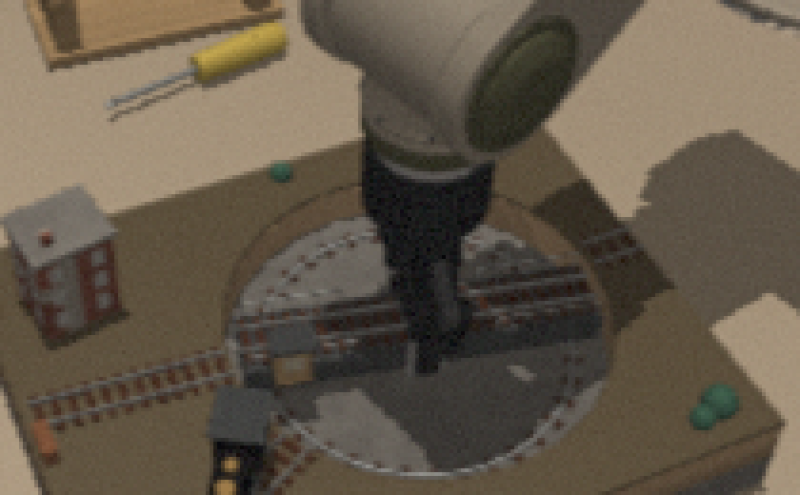

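The view shows the bridge down in the pit, level with the approach track at (130,385), cab toward the flag end at (292,345); building, locomotive and screwdriver are undisturbed. Depth gives 0.1° pitch and 0.2° roll, and a deck 15 mm lower than in the cradle, which is home. I'm handing in while holding it down.

```bash
python3 -c "
from station import env
print(env.sign_off())"
```

```text
the job is handed in; nothing more can be done
None
```

The job is handed in with the bridge keyed into the brass hub and pushed against its stop, level to about 0.2°, still gripped and held down with about 16 N against the ring's 9 N; sign-off returned no verdict.

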